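# Push the tube piece home in its nest and turn its tag over

## Robot

A 6-joint arm with a two-finger parallel gripper is mounted at the origin on a cart in front of the work surface, level with it; the furniture and walls round the work are solid. World frame = base frame: x ahead of the robot, y to its left, z up, the work surface at z = 0. Lengths are in mm, angles in rad, forces in N, time in s.
With the tool pointing down it reaches from about 375 to 925 mm from the base axis. Payload 5.7 kg.
Tool frame: the origin (TCP) lies on the mounting face of the last link; the fingertips stand 173 mm ahead of it and the grasp point (between the pads) lies ahead of it (hold_point_z is the z of the grasp point in the tool frame, in mm); z points along the fingers, y is the direction in which the jaws open and shut (so a half turn about z gives the same grasp; the last joint's range is limited). The gripper opens to 85 mm and grips with 20 to 120 N. Pads are 22 mm wide; open, the fingers measure 114 mm over their backs; the gripper's body (76 mm by 85 mm) begins 54 mm behind the grasp point. The pads swing forward as they close: fully open they stand 13 mm farther back than shut.
Start: joints at [1.184, 0.359, 1.51, -0, 1.272, -0.115], TCP at [161.08, 577.961, 404.667] pointing down, gripper open.
Joint ranges: [-2.97, 2.97], [-1.01, 2.36], [0.21, 2.38], [-0.96, 4.11], [0.2, 2.71], [-2.98, 2.98]. Speed limits (rad/s): [2.39, 2.39, 3.14, 3.14, 3.14, 3.14].

## Interface

Orientations are given as [roll, pitch, yaw] about the fixed x, y, z axes, in that order (R = Rz(yaw) Ry(pitch) Rx(roll)).
In Python, from station import * gives the robot as it stands.
- The arm moves only by the tool drive_tool, never from a script. Its argument "motion" is one flat list of numbers, 6 for each row, row after row: the shift along the tool's x, y, z in cm, then the turn, a rotation vector about the tool's x, y, z in rad. A call has 1 to 5 rows; each row is the pose to reach, as a shift and turn from the pose measured when the call began, along the tool's axes at that moment; what a row does not reach only later rows make up. A row lasts 1/10 s, in which the tool goes at most 50 mm and 8.59 degrees, less where a joint would pass 70% of its speed; a pose out of reach is approached as far as the arm can. A call with a gripper value outside its range is refused whole. "fingers" is the opening, from 0 (shut) to 1 (fully open), set as the call begins (left out, the last holds). The fingers move at their own pace and stop on an object; "force" is the grip in N (left out, the last holds). Time passes only in rows, so rows that repeat a pose let the fingers close. It gives the time, the measured TCP pose, the force and the opening at its end, in the units of the state.
- observe(): the state, without advancing time (a new reading comes with each control period).
- capture(name): name is "side" or "top" or "wrist"; returns a dict with "img" (400x640x3 uint8, red, green, blue), "mtx" (3x3 intrinsics, pixels), "T" (4x4, takes a point from camera to world coordinates); the wrist camera has in their place "T_tool_cam" (4x4, takes a point from camera to tool coordinates, whose origin is the TCP and whose axes are the flange's). Camera axes: x right, y down, z forward; pixel columns grow to the right and rows downward; lengths in mm; the calibration is good to about 2 mm. A picture is of the moment at which its call begins: read the wrist's pose just before it. There is no depth.
- finish_job(): hands the job in, once; it reports no verdict.
The state is a dict: "clock": time; "joints": joint angles; "qvel": joint speeds; "tau": joint torques, N m; "tcp_pos": TCP position; "ee_rot": TCP orientation; "ft_force": force on the tool from outside, world axes, zero at the start; "moment": the same for the moment, N m; "grip_width": finger opening in mm.
Only numpy, scipy, OpenCV 4.12 (cv2) and the standard library are available. Lean on these libraries where they do the work, as an engineer would, in place of code of your own. Each camera call takes 0.05 s, during which the arm holds its last target.

## Task

Of the three kitting nests on the bench one is unfinished: its square tube piece stands short of the rails and its flip tag still lies towards you, plain face up. With your fingertips, without lifting the piece or pinching the tag, push the tube piece along the lane fully home against the back stop; when it is home, turn that nest's tag right over its hinge until it lies flat on the far side, ring face up like the other two. Leave the other nests and the things around them as they are.

Things in the scene. Friction and masses are not known exactly. Their poses are not given: they have to be found in the camera images.
- nest_tube: Kitting nest of grey metal, fixed to the bench: base plate 220 mm long (x), 150 wide (y), 5 thick. Origin: centre of its underside; x from open front to back, away from the robot (yaw up to 7 degrees), y left, z up. Left half: lane along x at y = +36 mm. Right half: flip tag at y = -42 mm between two ears 62 mm long. The unfinished one, for the square tube.
- nest_angle: Kitting nest of grey metal, fixed to the bench: base plate 220 mm long (x), 150 wide (y), 5 thick. Origin: centre of its underside; x from open front to back, away from the robot (yaw up to 7 degrees), y left, z up. Left half: lane along x at y = +36 mm. Right half: flip tag at y = -42 mm between two ears 62 mm long. Holds the wide low angle piece, finished.
- nest_tall: Kitting nest of grey metal, fixed to the bench: base plate 220 mm long (x), 150 wide (y), 5 thick. Origin: centre of its underside; x from open front to back, away from the robot (yaw up to 7 degrees), y left, z up. Left half: lane along x at y = +36 mm. Right half: flip tag at y = -42 mm between two ears 62 mm long. Holds the narrow tall angle piece, finished.
- tube_home (a point): In nest_tube's lane: where the tube piece's origin is when home, at nest x = 57, y = 36, z = 5 mm; axes as the nest's. The back stop's face is 28 mm beyond it in x, 36 mm high; guide rails 16 mm high, 3.5 mm clear of the piece each side, run from 17 mm short of it to the stop, their flared mouths from 42 mm short; before that the plate is flat and free.
- tube_piece: Black square steel tube standing on end, 55 x 55 mm, 52 high, 0.3 to 0.6 kg. Origin: centre of its underside; z up, x and y square to its sides, x about along the lane. Stands loose on nest_tube's plate, up to 12 degrees askew, 65 to 85 mm short of home. Slides easily, steady when pushed at up to half its height.
- angle_c: Piece of black angle steel standing on end, 60 x 60 mm, 58 mm high, already home in nest_angle. Origin: centre of its underside.
- angle_d: Piece of black angle steel standing on end, 50 x 50 mm, 70 mm high, already home in nest_tall. Origin: centre of its underside.
- tag_tube (a joint): Angle (rad) of nest_tube's tag: 0 = flat towards the front (-x), plain face up; it swings up and over to pi = flat towards the back, ring face up (end stop). Starts at 0 to 0.15. Stiff hinge (0.06 N m): it stays where it is left; 1 to 1.5 N at the lip turns it. The tag lies on rest bars within 30 mm of the pin; beyond them 47 mm is free under it.
- tag_angle (a joint): Angle (rad) of nest_angle's tag, like tag_tube: 0 = flat towards the front, pi = flat towards the back, ring face up, as it lies already. Stiff hinge, nest x = 0, y = -42, z = 55 mm.
- tag_tall (a joint): Angle (rad) of nest_tall's tag, like tag_tube: 0 = flat towards the front, pi = flat towards the back, ring face up, as it lies already. Stiff hinge, nest x = 0, y = -42, z = 55 mm.
- tag_tube_hinge (a point): Middle of the hinge pin of nest_tube's tag, at nest x = 0, y = -42, z = 55 mm. Its axes turn with the tag: y along the pin, -x out along the tag, a sheet 5 mm thick (2.5 each side of the pin's axis) and 50 mm wide; flat to 72 mm from the pin, then the finger lip. The ring is 32 mm across, 41 mm from the pin.
- tag_tube_lip (a point): Middle of the free edge of the finger lip of nest_tube's tag: the last 20 mm of the tag, bent 45 degrees to the plain side, so up at the start and down when turned over. The edge lies 86 mm out from the pin and 14 mm off the sheet's plane.
- coffee_cup: Brown paper coffee cup, 88 mm across, 98 mm high, a bystander. Origin: centre of its underside.
- gas_nozzle: Copper welding nozzle standing on its mouth, 24 mm across, 64 mm high, a bystander. Origin: centre of its underside.
- pliers: Pliers with red handles lying flat, 178 mm long, a bystander. Origin: middle of its underside.
Not all that is in view belongs to the job. Leave any brown, orange or white look-alike of the tube_piece alone.

How it is judged (in metres and radians):
On the way, in this order (a step that is already met when the one before it is completed fails the run):
1. the tube piece is home against the back stop of its nest (x of tube_piece in the frame of nest_tube above 0.0535 m and y of tube_piece in the frame of nest_tube between 0.03 and 0.042 m and z of tube_piece in the frame of nest_tube below 0.009 m), for 0.2 s.
2. the tag of that nest lies turned over, ring face up (value of joint tag_tube above 3 rad), for 0.2 s.
At the end, for the whole second after the job is handed in: The tube piece rests in its lane within about 4 mm of the back stop; its nest's tag is turned over to within 8 degrees of flat; the other tags are still turned over and their pieces within 12 mm, the cup, nozzle and pliers within 30 mm of where they were (all of step 1 and value of joint tag_tube above 3 rad and linear speed of tube_piece below 0.01 m/s and velocity of joint tag_tube below 0.05 rad/s and value of joint each of tag_angle, tag_tall above 2.9 rad and distance of each of angle_c, angle_d from where it was at the start of the episode below 0.012 m and distance of each of coffee_cup, gas_nozzle, pliers from where it was at the start of the episode below 0.03 m); the robot touches nothing.
It fails at once if the tube piece is lifted more than 15 mm off its plate or tipped by more than 20 degrees (z of tube_piece in the frame of nest_tube above 0.02 m or angle between tube_piece's own z axis and vertical above 0.35 rad).
It fails at once if the tag is pinched: both its faces are pressed by the fingers at once with over 3 N ((contact force between the fingers and tag_tube_c2 above 3 N or contact force between the fingers and tag_tube_c3 above 3 N) and (contact force between the fingers and tag_tube_c4 above 3 N or contact force between the fingers and tag_tube_c5 above 3 N)).
It fails at once if the tag or the piece of another nest is moved (value of joint any of tag_angle, tag_tall below 2.9 rad or distance of any of angle_c, angle_d from where it was at the start of the episode above 0.012 m).
It fails at once if the cup, the nozzle or the pliers are pushed away by more than 30 mm (distance of any of coffee_cup, gas_nozzle, pliers from where it was at the start of the episode above 0.03 m).
It also fails if it takes over 64 s, if anything falls off the work surface, if the arm or the gripper's body presses on something with over 40 N, if the wrist force passes 120 N, or if a joint passes its speed limit or range.

## Working session

There is one attempt and no reset: what is moved stays moved. The work goes in short steps, Python scripts to look and compute and a tool call to move; the robot and the scene stay as the last step left them, time stands still between calls to the robot, and variables do not carry over. Pictures are saved under pics/ and viewed, and the job is handed in when it is done.

Besides the shell and the picture viewer there is one more tool, called after ">>>" in YAML: its name, and indented under it one key for each argument. drive_tool: Moves the arm, as the interface text tells. Its arguments: {"type":"object","properties":{"motion":{"type":"array","items":{"type":"number"}},"fingers":{"type":"number"},"force":{"type":"number"}},"required":["motion"]}

```bash
ls; mkdir -p pics
python3 - <<'E'
from station import *
import cv2,numpy as np
s=observe();print(s)
try: print(hold_point_z)
except Exception as e: print(e)
for n in ["side","top","wrist"]:
    c=capture(n);cv2.imwrite(f"pics/{n}0.png",c["img"][:,:,::-1])
    np.savez(f"{n}0.npz",**c)
    print(n,c["mtx"].tolist(),np.round(c.get("T",c.get("T_tool_cam")),3).tolist())
E
```

```text
pics
{'clock': 0.0, 'joints': array([ 1.18390615e+00,  3.59511869e-01,  1.51144948e+00, -6.25260296e-06,
        1.27247839e+00, -1.15110480e-01]), 'qvel': array([ 0.0004621 ,  0.00050136,  0.00074092, -0.00066861, -0.00020954,
       -0.00025324]), 'tau': array([ 3.42991865e-03, -5.27617550e+01, -2.78626853e+01,  4.52316772e-05,
        1.32902968e-02, -1.19552901e-06]), 'tcp_pos': array([160.94429781, 577.63392668, 403.84270334]), 'ee_rot': array([-3.13975710e+00, -2.06216699e-04,  2.86981461e+00]), 'ft_force': array([-0.1622929 ,  0.73947288,  0.05886314]), 'moment': array([ 0.02557289,  0.05647959, -0.04450783]), 'grip_width': 85.56961133962696}
154.70000000000002
side [[385.5016754165328, 0.0, 320.7580214557145], [0.0, 385.5016754165328, 201.43537324725844], [0.0, 0.0, 1.0]] [[-0.948, -0.202, 0.248, 144.823], [-0.319, 0.637, -0.701, 855.847], [-0.016, -0.744, -0.668, 1003.738], [0.0, 0.0, 0.0, 1.0]]
top [[437.8942984946383, 0.0, 312.6448599268125], [0.0, 437.8942984946383, 193.88819451550953], [0.0, 0.0, 1.0]] [[0.009, -0.995, 0.102, 338.339], [-1.0, -0.011, -0.02, -107.143], [0.021, -0.102, -0.995, 1688.129], [0.0, 0.0, 0.0, 1.0]]
wrist [[288.2450106158345, 0.0, 326.85224892410525], [0.0, 288.2450106158345, 202.93776556519973], [0.0, 0.0, 1.0]] [[-0.001, -0.952, -0.305, 77.092], [1.0, -0.001, -0.001, 0.161], [0.0, -0.306, 0.952, 29.129], [0.0, 0.0, 0.0, 1.0]]
```

View pics/side0.png

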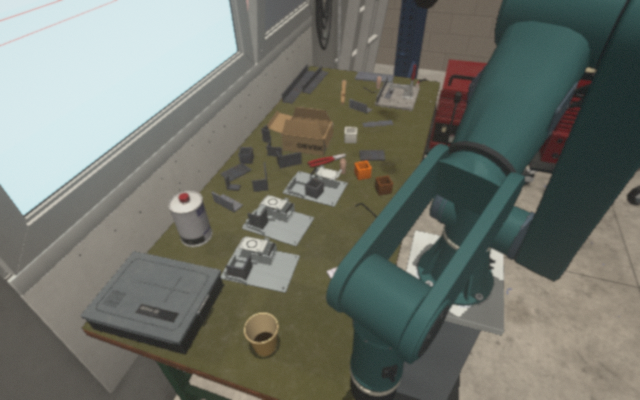

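View pics/top0.png

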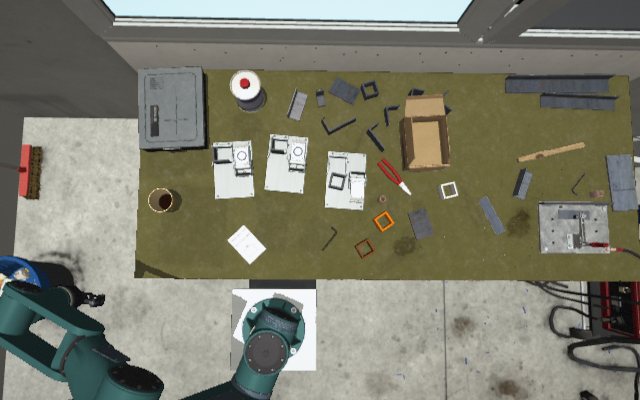

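View pics/wrist0.png

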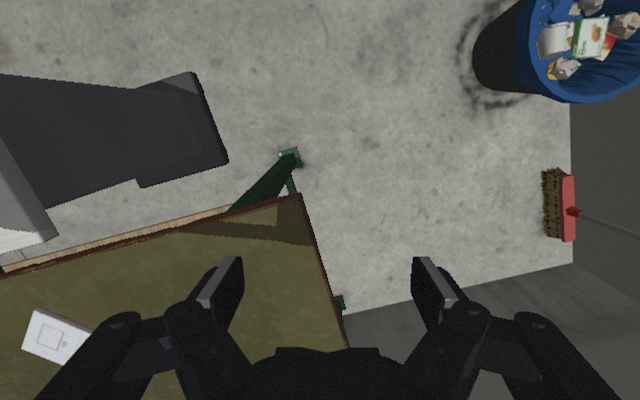

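The nest at top (347,180) is the unfinished one: the tube stands at about (338,182) and its tag lies towards the robot. I'll enlarge that part of the picture.

```bash
cat > h.py <<'E'
import numpy as np,cv2
def ld(n): return dict(np.load(n+".npz"))
def ray(c,u,v,z,T=None):
    T=c["T"] if T is None else T
    d=T[:3,:3]@np.linalg.inv(c["mtx"])@[u,v,1.]
    o=T[:3,3]; return o+d*(z-o[2])/d[2]
def proj(c,p,T=None):
    T=c["T"] if T is None else T
    q=c["mtx"]@(np.linalg.inv(T)@np.append(p,1))[:3]; return q[:2]/q[2]
E
python3 - <<'E'
from h import *
c=ld("top0");im=c["img"][:,:,::-1]
cv2.imwrite("pics/topz.png",cv2.resize(im[140:220,290:420],None,fx=6,fy=6,interpolation=cv2.INTER_CUBIC))
c=ld("side0");im=c["img"][:,:,::-1]
cv2.imwrite("pics/sidez.png",cv2.resize(im[150:220,270:400],None,fx=6,fy=6,interpolation=cv2.INTER_CUBIC))
E
```

```text
(no output)
```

View pics/topz.png

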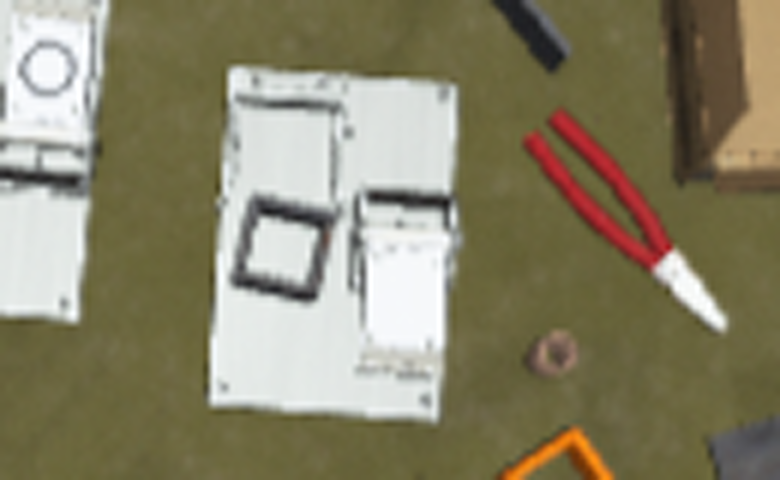

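View pics/sidez.png

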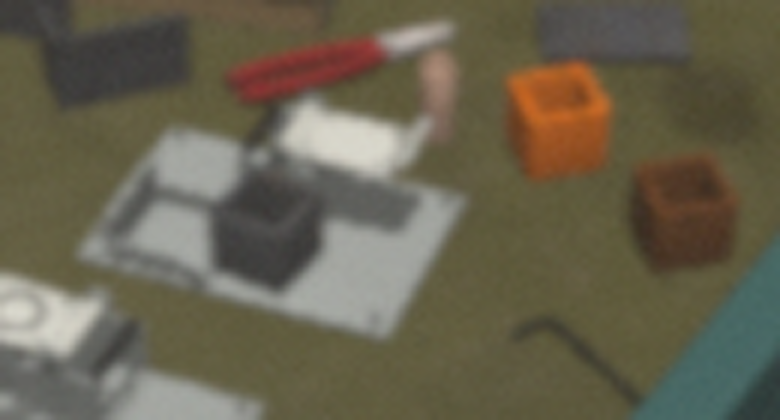

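Run:
```python
from h import *
c=ld("top0")
f=lambda u,v,z: ray(c,290+(u+.5)/6-.5,140+(v+.5)/6-.5,z)[:2]
P=np.array([f(230,67,5),f(457,83,5),f(438,422,5),f(208,405,5)]);print(P.round(1))
ctr=P.mean(0); e=(P[0]-P[3]+P[1]-P[2])/2; yaw=np.arctan2(e[1],e[0]); print(ctr,np.linalg.norm(e),np.linalg.norm(P[0]-P[1]),yaw)
R=np.array([[np.cos(yaw),-np.sin(yaw)],[np.sin(yaw),np.cos(yaw)]])
# tube top outer corners z=57
Q=np.array([f(257,193,57),f(335,211,57),f(313,301,57),f(231,285,57)])
q=(Q-ctr)@R; print("tube nest",q.round(1),q.mean(0))
d=(q[0]-q[3]+q[1]-q[2])/2; print(np.linalg.norm(d),np.arctan2(d[1],d[0]))
for n,u,v,z in [("tag fl",365,352,58),("tag fr",440,352,58),("nozzle",555,353,64),("lip l",358,372,70),("lip r",435,378,70),("pin l",360,225,57),("pin r",450,232,57)]:
    p=f(u,v,z);print(n,p,((p-ctr)@R).round(1))
for n,x in [("home",(57,36)),("hinge",(0,-42)),("lip",(-86,-42))]: print(n,ctr+R@np.array(x))
```

```text
[[ 681.7 -199.8]
 [ 673.  -348. ]
 [ 451.5 -334.9]
 [ 461.  -186.8]]
[ 566.79358723 -267.3507493 ] 221.5041743633275 148.4507022350168 -0.05891494496146475
tube nest [[ 21.   54.4]
 [ 13.    4.7]
 [-44.7  15.1]
 [-38.2  67. ]] [-12.23500117  35.29001041]
59.590526476362875 -0.19361251014987402
tag fl [ 491.26227324 -282.15513244] [-74.5 -19.2]
tag fr [ 491.76504785 -329.10631386] [-71.3 -66.1]
nozzle [ 491.34387668 -400.1230577 ] [ -67.5 -137. ]
lip l [ 477.65186251 -276.5219823 ] [-88.4 -14.4]
lip r [ 474.42585194 -324.31763467] [-88.9 -62.3]
pin l [ 571.40091681 -279.1251909 ] [  5.3 -11.5]
pin r [ 567.62886643 -335.77006873] [  4.9 -68.3]
home [ 625.81440445 -234.76941823]
hinge [ 564.32059074 -309.27788   ]
lip [ 478.46979931 -304.21412528]
```

Nest centre is (567,-267) with yaw -0.059. The tube is at nest (-12,35), 69 mm short of home and about -11° askew, which agrees with the data given. The nozzle is at nest (-67,-137). I'll bring the arm across at height while turning the camera to the far side.

```bash
cat >> h.py <<'E'
from scipy.spatial.transform import Rotation as Ro
NC=np.array([566.8,-267.4]); NY=-0.059
def n2w(x,y,z=0):
    c,s=np.cos(NY),np.sin(NY); return np.array([NC[0]+c*x-s*y,NC[1]+s*x+c*y,z])
def tr(yaw,tilt=0):  # tool x along nest-x (yaw), z down, tilted so the tip points forward by tilt
    return Ro.from_euler('xyz',[0,-tilt,yaw]).as_matrix()@np.diag([1.,-1,-1]) if 0 else (Ro.from_euler('z',yaw)*Ro.from_euler('y',-tilt)).as_matrix()@np.diag([1.,-1,-1])
def rel(s,pos,R):  # pos: TCP
    R0=Ro.from_euler('xyz',s["ee_rot"]).as_matrix()
    d=R0.T@(np.array(pos)-s["tcp_pos"])/10
    r=Ro.from_matrix(R0.T@R).as_rotvec()
    return d.round(2),r.round(3)
def tip(s):
    R0=Ro.from_euler('xyz',s["ee_rot"]).as_matrix()
    p=s["tcp_pos"]+173*R0[:,2]
    c,q=np.cos(NY),np.sin(NY); d=p[:2]-NC
    return np.array([c*d[0]+q*d[1],-q*d[0]+c*d[1],p[2]])
E
python3 - <<'E'
from h import *
from station import *
s=observe()
print(tr(-.059,.5).round(2))
print(rel(s,[300,420,400],tr(2.87-.73)),rel(s,[450,200,400],tr(2.87-1.46)))
E
```

```text
[[ 0.88 -0.06  0.48]
 [-0.05 -1.   -0.03]
 [ 0.48  0.   -0.88]]
(array([-17.63, -11.46,   0.42]), array([-0.001,  0.   ,  0.73 ])) (array([-37.98, -28.63,   0.44]), array([-1.00e-03,  1.00e-03,  1.46e+00]))
```

>>> drive_tool:
  motion: [-3.5,-2.3,0,0,0,0.14,-7,-4.6,0,0,0,0.28,-10.5,-6.9,0,0,0,0.42,-14,-9.2,0,0,0,0.57,-17.6,-11.5,0,0,0,0.72]
  fingers: 0.3

```text
clock: 0.65
tcp_pos: [300.3, 418.3, 404.0]
ee_rot: [-3.14, 0.001, 2.144]
ft_force: [0.8, 1.4, 0.4]
grip_width: 25.6
```

Run:
```python
from h import *
from station import *
s=observe()
print(s["clock"],s["joints"].round(3),s["tcp_pos"],s["ee_rot"],s["grip_width"])
print(rel(s,[470,180,400],tr(1.41)))
```

```text
0.65 [ 8.140e-01  2.380e-01  1.691e+00 -1.000e-03  1.214e+00  2.410e-01] [300.26773949 418.29546688 404.00324407] [-3.14009093e+00  9.28217603e-04  2.14410411e+00] 25.60329763880847
(array([-29.23,   1.33,   0.43]), array([-0.001,  0.001,  0.734]))
```

>>> drive_tool:
  motion: [-5,0.2,0,0,0,0.14,-10,0.4,0,0,0,0.28,-15,0.7,0,0,0,0.42,-20,0.9,0,0,0,0.57,-25,1.1,0,0,0,0.72]
  fingers: 0.25

```text
clock: 1.15
tcp_pos: [444.8, 213.8, 404.2]
ee_rot: [-3.141, 0.002, 1.418]
ft_force: [0.3, 0.2, 0.5]
grip_width: 21.3
```

Run:
```python
from h import *
from station import *
s=observe()
print(s["clock"],s["joints"].round(3),s["tcp_pos"],s["ee_rot"],s["grip_width"])
print(rel(s,[505,0,360],tr(.7)))
```

```text
1.15 [ 3.080e-01  2.060e-01  1.734e+00 -1.000e-03  1.203e+00  4.620e-01] [444.82188879 213.81048051 404.20646843] [-3.14114057e+00  1.57504124e-03  1.41800459e+00] 21.348019497191935
(array([-20.21,   9.2 ,   4.45]), array([0.   , 0.002, 0.718]))
```

>>> drive_tool:
  motion: [-4,1.8,0.9,0,0,0.14,-8,3.7,1.8,0,0,0.28,-12,5.5,2.7,0,0,0.42,-16,7.3,3.6,0,0,0.57,-20.2,9.2,4.4,0,0,0.72]

```text
clock: 1.65
tcp_pos: [504.9, -1.6, 359.9]
ee_rot: [3.141, 0.002, 0.692]
ft_force: [1.7, 0.5, 0.3]
grip_width: 21.3
```

Run:
```python
from h import *
from station import *
s=observe()
print(s["clock"],s["joints"].round(3),s["tcp_pos"],s["ee_rot"],s["grip_width"])
print(n2w(-80,36,350),rel(s,n2w(-80,36,350),tr(-.059)))
```

```text
1.65 [-0.14   0.272  1.767 -0.002  1.103  0.74 ] [504.91953475  -1.60649824 359.93390159] [3.14138050e+00 1.63951431e-03 6.91852566e-01] 21.28610616238049
[ 489.06196755 -226.74537774  350.        ] (array([-15.58,  16.33,   1.02]), array([0.001, 0.001, 0.751]))
```

>>> drive_tool:
  motion: [-3.1,3.3,0.2,0,0,0.15,-6.2,6.5,0.4,0,0,0.3,-9.3,9.8,0.6,0,0,0.45,-12.4,13,0.8,0,0,0.6,-15.6,16.3,1,0,0,0.75]

```text
clock: 2.15
tcp_pos: [488.2, -228.4, 350.0]
ee_rot: [3.141, 0.001, -0.058]
ft_force: [0.2, 1.1, -0.2]
grip_width: 21.3
```

Run:
```python
from h import *
from station import *
s=observe();c=capture("wrist");cv2.imwrite("pics/wrist1.png",c["img"][:,:,::-1])
np.savez("wrist1.npz",**c,pos=s["tcp_pos"],rot=s["ee_rot"])
print(s["clock"],s["joints"].round(3),s["tcp_pos"],s["ee_rot"],tip(s))
```

```text
2.15 [-0.565  0.33   1.708 -0.002  1.105  1.065] [ 488.23920121 -228.41328164  349.9955644 ] [ 3.14062680e+00  1.24875192e-03 -5.82994429e-02] [-80.9389023   34.11923932 176.99577998]
```

View pics/wrist1.png

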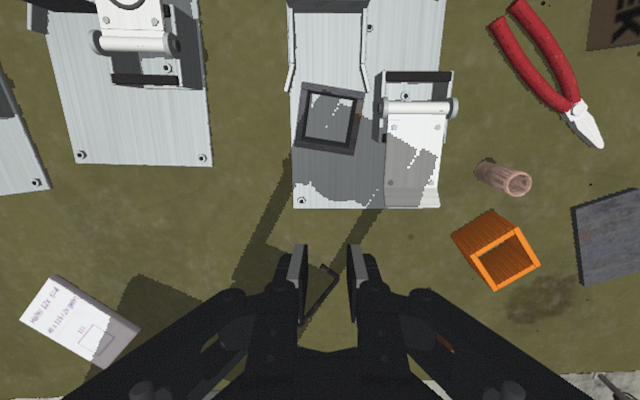

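The wrist view shows the tube (294–365, 82–155), rail mouths at (289,90) and (366,93), and the tag right of the lane with its lip towards the robot. I'll compare it with the top view.

Run:
```python
from h import *
c=ld("wrist1");T=np.eye(4);T[:3,:3]=Ro.from_euler('xyz',c["rot"]).as_matrix();T[:3,3]=c["pos"];T=T@c["T_tool_cam"]
cc,q=np.cos(NY),np.sin(NY)
for n,u,v,z in [("FL",293,208,5),("railL mouth",289,92,21),("railR mouth",366,94,21),("railL",295,45,21),("railR",362,45,21),("t1",303,82,57),("t2",365,92,57),("t3",354,155,57),("t4",294,146,57),("tagL end",384,206,69),("tagR end",441,207,69),("pinL",385,104,60),("pinR",455,108,60),("nozzle top",518,183,64)]:
    p=ray(c,u,v,z,T);d=p[:2]-NC;print(n,p.round(1),np.round([cc*d[0]+q*d[1],-q*d[0]+cc*d[1]],1))
```

```text
FL [ 462.1 -188.     5. ] [-109.2   73.1]
railL mouth [ 586.3 -197.8   21. ] [15.4 70.7]
railR mouth [ 580.1 -272.5   21. ] [13.5 -4.3]
railL [ 626.6 -207.4   21. ] [56.2 63.4]
railR [ 622.9 -269.5   21. ] [56.2  1.2]
t1 [ 591.2 -214.6   57. ] [21.3 54.1]
t2 [ 580.2 -266.9   57. ] [13.3  1.3]
t3 [ 527.  -255.9   57. ] [-40.4   9.2]
t4 [ 538.4 -202.    57. ] [-32.2  63.6]
tagL end [ 480.4 -281.    69. ] [-85.5 -18.6]
tagR end [ 476.2 -333.5   69. ] [-86.5 -71.3]
pinL [ 569.4 -283.4   60. ] [  3.6 -15.9]
pinR [ 562.6 -343.5   60. ] [  0.3 -76.3]
nozzle top [ 493.5 -404.5   64. ] [ -65.1 -141.2]
```

```bash
sed -i 's/566.8,-267.4/567.,-269.2/' h.py
python3 - <<'E'
from h import *
from station import *
s=observe()
print(tip(s),rel(s,n2w(-72,36,196),tr(-.059)),rel(s,n2w(-72,36,240),tr(-.059)))
E
```

```text
[-80.3104939   28.58370614 177.13142369] (array([ 0.83, -0.74, 15.41]), array([ 0.007, -0.   , -0.009])) (array([ 0.83, -0.71, 11.01]), array([ 0.007, -0.   , -0.009]))
```

Run:
```python
from h import *
from station import *
for k in range(3):
    s=observe();c=capture("wrist");print(s["tcp_pos"],s["ee_rot"],s["qvel"].round(3))
cv2.imwrite("pics/wrist2.png",cv2.resize(c["img"][0:225,270:560,::-1],None,fx=2.6,fy=2.6,interpolation=cv2.INTER_CUBIC))
np.savez("wrist2.npz",**c,pos=s["tcp_pos"],rot=s["ee_rot"])
```

```text
[ 488.53468868 -234.7287287   350.12724863] [ 3.13465430e+00 -3.55012107e-04 -6.77476031e-02] [ 0.072 -0.019  0.013  0.026 -0.01  -0.13 ]
[ 488.70573948 -231.78966792  350.13277331] [ 3.13745421e+00 -1.33736877e-04 -6.01413669e-02] [ 0.071 -0.022  0.043  0.051  0.026 -0.061]
[ 488.50740163 -229.25541276  349.9233655 ] [ 3.13999754e+00  1.01487308e-03 -5.59959942e-02] [ 0.053 -0.016  0.036  0.022  0.016 -0.02 ]
```

View pics/wrist2.png

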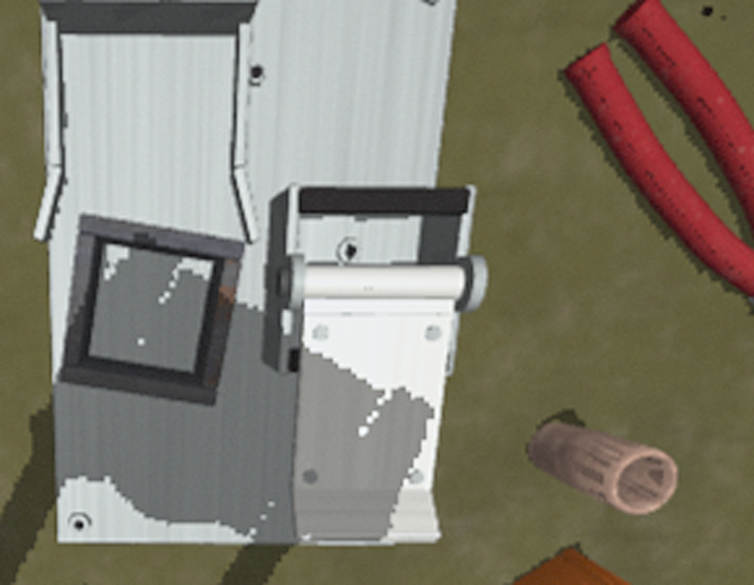

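```bash
cat > m.py <<'E'
from h import *
c=ld("wrist2");T=np.eye(4);T[:3,:3]=Ro.from_euler('xyz',c["rot"]).as_matrix();T[:3,3]=c["pos"];T=T@c["T_tool_cam"]
cc,q=np.cos(NY),np.sin(NY)
for n,u,v,z in [("FL",57,543,5),("Redge",439,190,5),("railL in",60,100,21),("railR in",236,100,21),("stop L",48,4,41),("t1",82,214,57),("t2",245,245,57),("t3",214,405,57),("t4",60,380,57),("lipL",292,542,69),("lipR",440,538,69),("tagL bend",297,487,57),("tagR",432,489,57),("pinL",303,278,62),("pinR",463,281,62),("nozzle top",646,479,64)]:
    p=ray(c,270+(u+.5)/2.6-.5,(v+.5)/2.6-.5,z,T);d=p[:2]-NC;print(n,p.round(1),np.round([cc*d[0]+q*d[1],-q*d[0]+cc*d[1]],1))
E
python3 m.py
```

```text
FL [ 461.8 -187.5    5. ] [-109.8   75.4]
Redge [ 597.  -348.6    5. ] [ 34.6 -77.4]
railL in [ 632.6 -206.6   21. ] [61.8 66.4]
railR in [ 629.1 -269.    21. ] [62.   3.9]
stop L [ 655.7 -207.1   41. ] [84.9 67.2]
t1 [ 591.6 -214.    57. ] [21.3 56.6]
t2 [ 579.1 -266.8   57. ] [11.9  3.1]
t3 [ 527.1 -255.    57. ] [-40.7  11.8]
t4 [ 538.8 -201.8   57. ] [-32.1  65.6]
lipL [ 478.8 -280.2   69. ] [-87.4 -16.2]
lipR [ 477.3 -332.6   69. ] [-85.8 -68.6]
tagL bend [ 495.6 -284.2   57. ] [-70.4 -19.2]
tagR [ 492.  -333.2   57. ] [-71.  -68.3]
pinL [ 567.7 -285.    62. ] [  1.6 -15.7]
pinR [ 563.7 -337.4   62. ] [  0.8 -68.3]
nozzle top [ 493.4 -405.8   64. ] [ -65.5 -140.7]
```

Run:
```python
from h import *
from station import *
s=observe()
print(tip(s),rel(s,n2w(-72,36,197),tr(-.059)))
```

```text
[-81.23053652  36.92737878 176.8305577 ] (array([ 0.92,  0.1 , 15.28]), array([0.   , 0.002, 0.006]))
```

>>> drive_tool:
  motion: [0.9,0.1,4,0,0,0,0.9,0.1,8,0,0,0,0.9,0.1,12,0,0,0,0.9,0.1,15.3,0,0,0,0.9,0.1,15.3,0,0,0]

```text
clock: 2.85
tcp_pos: [495.1, -226.1, 193.1]
ee_rot: [-3.137, 0.01, -0.051]
ft_force: [-1.2, 0.9, 0.3]
grip_width: 21.5
```

Run:
```python
from h import *
from station import *
s=observe()
print(tip(s),s["joints"].round(3),rel(s,n2w(18,36,197),tr(-.059)))
c=capture("wrist");cv2.imwrite("pics/wrist3.png",c["img"][:,:,::-1])
```

```text
[-75.96453953  39.55984449  20.14068619] [-5.550e-01  5.600e-01  1.822e+00 -1.000e-03  7.700e-01  1.067e+00] (array([ 9.22,  0.36, -0.48]), array([-0.004,  0.01 ,  0.008]))
```

View pics/wrist3.png

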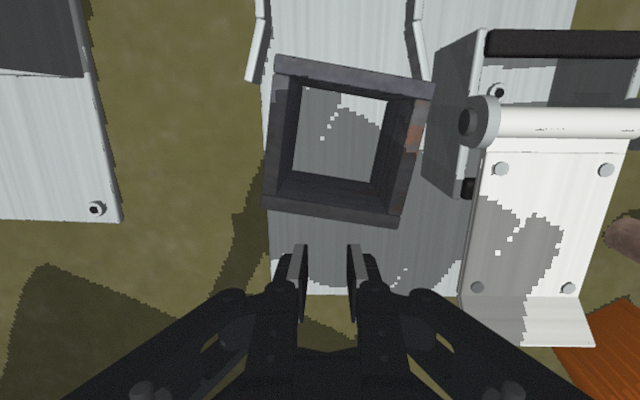

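Fingers are behind the tube, centred on the lane. Now I'll push in steps.

>>> drive_tool:
  motion: [0.8,0.3,-0.3,0,0,0,1.6,0.3,-0.3,0,0,0,2.3,0.3,-0.3,0,0,0,3.0,0.3,-0.3,0,0,0,3.6,0.3,-0.3,0,0,0]

```text
clock: 3.4
tcp_pos: [531.7, -231.8, 199.4]
ee_rot: [-3.14, 0.009, -0.05]
ft_force: [-7.3, -1.3, 5.5]
grip_width: 21.2
```

Run:
```python
from h import *
from station import *
s=observe()
print(tip(s),s["ft_force"],rel(s,n2w(18,36,197),tr(-.059)))
c=capture("wrist");cv2.imwrite("pics/wrist4.png",c["img"][:,:,::-1])
```

```text
[-38.97418429  35.55604041  26.36913423] [-7.29596628 -1.34940332  5.54372087] (array([ 5.55, -0.03,  0.19]), array([-0.002,  0.009,  0.009]))
```

View pics/wrist4.png

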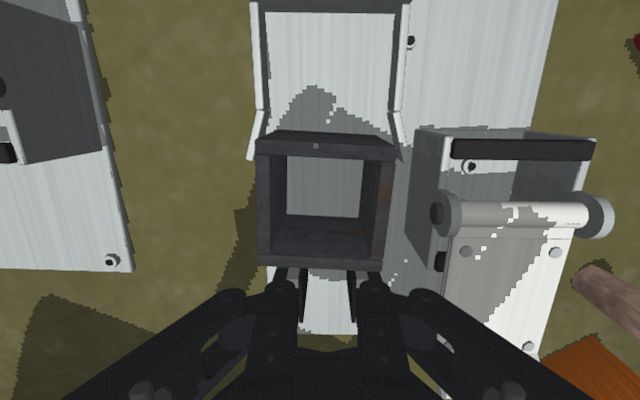

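>>> drive_tool:
  motion: [0.8,0,0.2,0,0,0,1.6,0,0.2,0,0,0,2.4,0,0.2,0,0,0,3.2,0,0.2,0,0,0,4.0,0,0.2,0,0,0]

```text
clock: 3.95
tcp_pos: [570.7, -233.8, 198.2]
ee_rot: [-3.139, 0.013, -0.049]
ft_force: [-14.2, -1.3, 11.1]
grip_width: 21.4
```

Run:
```python
from h import *
from station import *
s=observe()
print(tip(s),s["ft_force"],rel(s,n2w(18,36,197),tr(-.059)))
c=capture("wrist");cv2.imwrite("pics/wrist5.png",c["img"][:,:,::-1])
```

```text
[-0.65319775 35.89635141 25.26139248] [-14.15202362  -1.33215373  11.06109011] (array([ 1.64, -0.03,  0.1 ]), array([-0.002,  0.013,  0.01 ]))
```

View pics/wrist5.png

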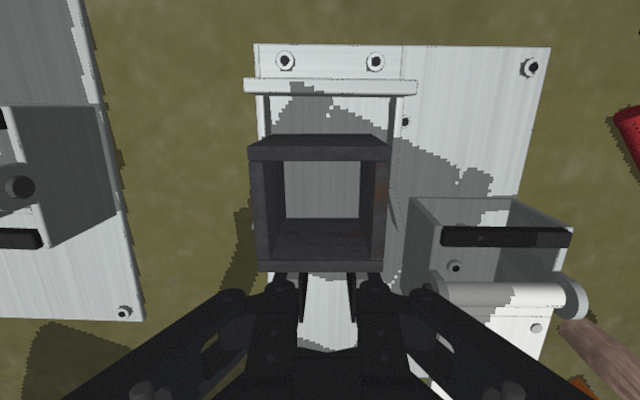

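Run:
```python
from h import *
from station import *
a=cv2.imread("pics/wrist4.png")[110:290,230:420];b=cv2.imread("pics/wrist5.png")[110:290,230:420]
cv2.imwrite("pics/cmp.png",cv2.resize(np.hstack([a,b]),None,fx=2.1,fy=2.1))
```

```text
(no output)
```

View pics/cmp.png

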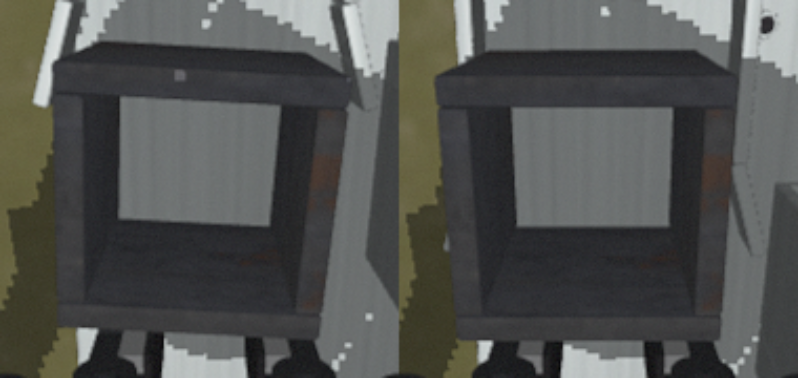

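The tube is level, square and between the rails. I'll push the last ~19 mm.

>>> drive_tool:
  motion: [0.5,0,0,0,0,0,1.0,0,0,0,0,0,1.4,0,0,0,0,0,1.7,0,0,0,0,0,2.0,0,0,0,0,0]

```text
clock: 4.5
tcp_pos: [590.0, -234.8, 198.3]
ee_rot: [-3.139, 0.017, -0.049]
ft_force: [-21.1, -2.9, 15.4]
grip_width: 21.3
```

Run:
```python
from h import *
from station import *
s=observe()
print(tip(s),s["ft_force"],rel(s,n2w(18,36,197),tr(-.059)))
c=capture("wrist");cv2.imwrite("pics/wrist6.png",c["img"][:,:,::-1])
```

```text
[17.94075471 36.08202548 25.31753789] [-21.0775815   -2.90577525  15.3602461 ] (array([-0.29, -0.03,  0.13]), array([-0.002,  0.017,  0.01 ]))
```

View pics/wrist6.png

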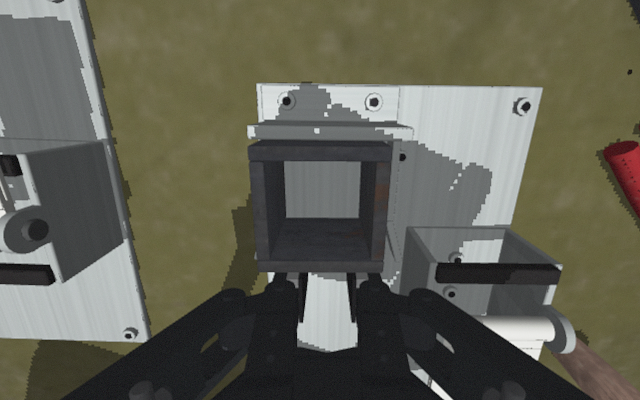

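```bash
cat > loc.py <<'E'
from h import *
from station import *
import sys
def shot(name):
    s=observe();c=capture("wrist");cv2.imwrite(f"pics/{name}.png",c["img"][:,:,::-1])
    T=np.eye(4);T[:3,:3]=Ro.from_euler('xyz',s["ee_rot"]).as_matrix();T[:3,3]=s["tcp_pos"];T=T@c["T_tool_cam"]
    return s,c,T
def nest(c,T,u,v,z):
    p=ray(c,u,v,z,T);d=p[:2]-NC;a,b=np.cos(NY),np.sin(NY);return np.round([a*d[0]+b*d[1],-b*d[0]+a*d[1]],1)
E
python3 - <<'E'
from loc import *
s,c,T=shot("wrist7")
print(s["ft_force"],tip(s))
for n,u,v,z in [("front top",320,145,57),("rear top",320,272,57),("stop near",330,139,41),("stop far",330,126,41),("L",249,150,57),("R",392,150,57)]: print(n,nest(c,T,u,v,z))
im=cv2.imread("pics/wrist7.png");cv2.imwrite("pics/w7z.png",cv2.resize(im[80:300,220:440],None,fx=2.7,fy=2.7))
E
```

```text
[-15.24178786  -1.77369247   9.62035929] [17.90472534 36.04416181 25.35887747]
front top [85.3 39.2]
rear top [29.7 39.1]
stop near [85.8 35.2]
stop far [91.2 35.3]
L [83.1 66.3]
R [83.6 11.6]
```

View pics/w7z.png

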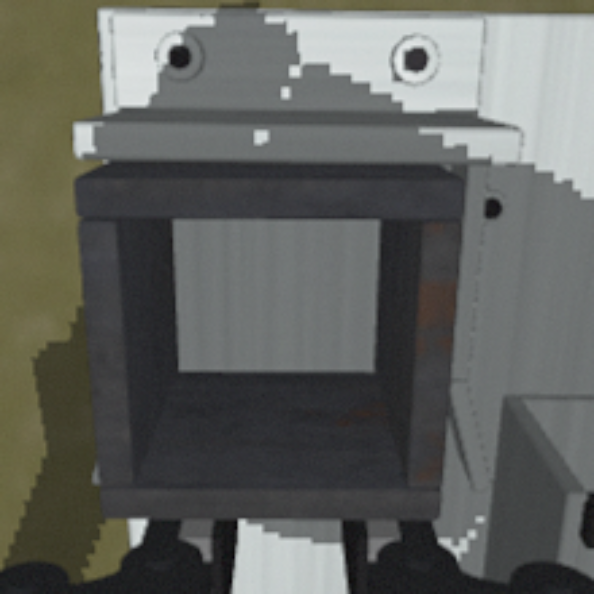

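The front face measures x≈85, at the stop. I'll press a little more to confirm by the force.

>>> drive_tool:
  motion: [0.15,0,0,0,0,0,0.3,0,0,0,0,0,0.4,0,0,0,0,0]

```text
clock: 4.9
tcp_pos: [591.2, -235.0, 198.4]
ee_rot: [-3.139, 0.025, -0.048]
ft_force: [-17.0, -2.9, 12.6]
grip_width: 21.5
```

Run:
```python
from loc import *
s,c,T=shot("wrist8")
print(s["ft_force"],tip(s))
im=cv2.imread("pics/wrist8.png");cv2.imwrite("pics/w8z.png",cv2.resize(im[80:300,220:440],None,fx=2.7,fy=2.7))
```

```text
[-17.04638794  -2.94912912  12.64511338] [17.75536246 36.08498277 25.45105238]
```

View pics/w8z.png

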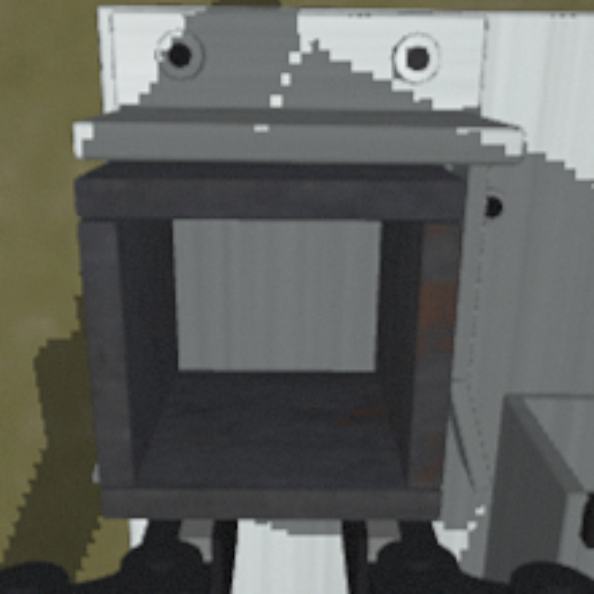

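>>> drive_tool:
  motion: [-1,0,0,0,0,0,-2.5,0,-0.5,0,0,0,-4.5,0,-3,0,0,0,-6,0,-7,0,0,0,-7,0,-11,0,0,0]
  fingers: 0

```text
clock: 5.45
tcp_pos: [523.4, -231.8, 311.1]
ee_rot: [-3.138, 0.025, -0.049]
ft_force: [0.6, -0.4, 0.5]
grip_width: -0.1
```

Run:
```python
from loc import *
s,c,T=shot("wrist9")
print(s["clock"],s["joints"],s["tcp_pos"],tip(s),s["grip_width"])
D=[(.35951,1.51145,160.94,577.63,403.84),(.238,1.691,300.27,418.3,404.),(.206,1.734,444.82,213.81,404.2),(.272,1.767,504.92,-1.6,359.93),(.33,1.708,488.24,-228.41,350)]
D.append((s["joints"][1],s["joints"][2],*s["tcp_pos"]))
A=[];B=[]
for a,b,x,y,z in D:
    g=a+b
    A+= [[1,0,np.sin(a),np.sin(g),np.cos(g)],[0,1,np.cos(a),np.cos(g),-np.sin(g)]];B+=[np.hypot(x,y),z]
r=np.linalg.lstsq(np.array(A),np.array(B),rcond=None);print(r[0].round(1),(np.array(A)@r[0]-B).round(1))
```

```text
5.45 [-0.53466068  0.42586849  1.66435389 -0.00948245  1.07504122  1.08940129] [ 523.38349601 -231.80179205  311.14688218] [-50.04371213  35.35199904 138.20128613] -0.10635718310945187
[  6.4  89.3 594.4 437.9 117. ] [-0.4  0.5  0.7 -0.3  0.6 -0.3 -0.9 -0.2 -1.7 -0.2  1.6  0.4]
```

View pics/wrist9.png

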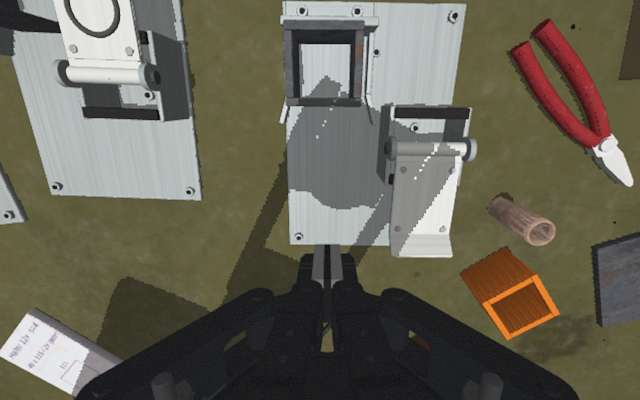

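The tube is home against the stop (tube at 285–365, 20–105). Now I'll check which tilt the wrist can reach for the tag.

```bash
cat > kin.py <<'E'
from h import *
from scipy.optimize import fsolve
a1,z0,L2,L3,b=6.4,89.3,594.4,437.9,117.
def chk(x,z,tilt,y=-43,d6=100):
    R=tr(-.059,tilt); t=n2w(x,y,z); tcp=t-173*R[:,2]
    w=tcp-d6*R[:,2]; w[2]-=d6
    r=np.hypot(w[0],w[1])
    f=lambda q:[a1+L2*np.sin(q[0])+L3*np.sin(q[0]+q[1])+b*np.cos(q[0]+q[1])-r, z0+L2*np.cos(q[0])+L3*np.cos(q[0]+q[1])-b*np.sin(q[0]+q[1])-w[2]]
    q,_,ok,_=fsolve(f,[.3,1.8],full_output=1)
    g=q.sum(); j1=np.arctan2(w[1],w[0])
    fa=np.array([np.sin(g)*np.cos(j1),np.sin(g)*np.sin(j1),np.cos(g)])
    j5=np.arccos(fa@R[:,2]); 
    return ok,np.round([j1,*q,j5],2),tcp.round(0)
if __name__=="__main__":
    for tl in (.35,.5,.6,.785):
        for x,z in [(-100,120),(-95,50),(-75,50),(-50,120),(0,150),(40,110),(50,60)]: print(tl,x,z,*chk(x,z,tl))
E
python3 kin.py
```

```text
0.35 -100 120 1 [-0.68  0.36  1.9   0.62] [ 405. -303.  283.]
0.35 -95 50 1 [-0.67  0.49  1.94  0.46] [ 410. -303.  213.]
0.35 -75 50 1 [-0.65  0.5   1.91  0.48] [ 430. -304.  213.]
0.35 -50 120 1 [-0.62  0.41  1.81  0.64] [ 455. -306.  283.]
0.35 0 150 1 [-0.58  0.42  1.7   0.74] [ 505. -309.  313.]
0.35 40 110 1 [-0.54  0.51  1.65  0.68] [ 545. -311.  273.]
0.35 50 60 1 [-0.54  0.59  1.66  0.6 ] [ 555. -312.  223.]
0.5 -100 120 1 [-0.73  0.35  1.98  0.5 ] [ 382. -301.  272.]
0.5 -95 50 1 [-0.72  0.49  2.02  0.37] [ 387. -302.  202.]
0.5 -75 50 1 [-0.7   0.51  1.98  0.37] [ 407. -303.  202.]
0.5 -50 120 1 [-0.67  0.4   1.9   0.5 ] [ 432. -304.  272.]
0.5 0 150 1 [-0.61  0.4   1.78  0.58] [ 482. -307.  302.]
0.5 40 110 1 [-0.57  0.5   1.73  0.52] [ 522. -310.  262.]
0.5 50 60 1 [-0.57  0.58  1.74  0.44] [ 532. -310.  212.]
0.6 -100 120 1 [-0.76  0.36  2.03  0.46] [ 367. -300.  263.]
0.6 -95 50 1 [-0.76  0.51  2.06  0.38] [ 372. -301.  193.]
0.6 -75 50 1 [-0.73  0.52  2.03  0.37] [ 392. -302.  193.]
0.6 -50 120 1 [-0.69  0.4   1.95  0.44] [ 417. -303.  263.]
0.6 0 150 1 [-0.64  0.4   1.84  0.49] [ 467. -306.  293.]
0.6 40 110 1 [-0.6   0.5   1.79  0.43] [ 507. -309.  253.]
0.6 50 60 1 [-0.59  0.59  1.79  0.36] [ 517. -309.  203.]
0.785 -100 120 1 [-0.83  0.4   2.11  0.51] [ 343. -299.  242.]
0.785 -95 50 1 [-0.82  0.57  2.14  0.54] [ 348. -299.  172.]
0.785 -75 50 1 [-0.78  0.58  2.11  0.52] [ 368. -300.  172.]
0.785 -50 120 1 [-0.75  0.43  2.03  0.47] [ 392. -302.  242.]
0.785 0 150 1 [-0.68  0.42  1.93  0.44] [ 442. -305.  272.]
0.785 40 110 1 [-0.63  0.52  1.88  0.4 ] [ 482. -307.  232.]
0.785 50 60 1 [-0.62  0.62  1.88  0.39] [ 492. -308.  182.]
```

```bash
cat > go.py <<'E'
from loc import *
import sys
TL=.6
def tipw(x,z,y=-43,tl=None):
    R=tr(NY,TL if tl is None else tl); return n2w(x,y,z)-173*R[:,2],R
def plan(x,z,y=-43,tl=None):
    s=observe();p,R=tipw(x,z,y,tl);return rel(s,p,R)
def Rt(th,x,z): return np.array([x*np.cos(th)+z*np.sin(th),-x*np.sin(th)+z*np.cos(th)])
def tp(th,k):
    f=np.array([np.sin(TL),-np.cos(TL)]);n=np.array([np.cos(TL),np.sin(TL)])*11
    if th<.97: C=Rt(th,-72,-2.5)+k*f; t=C-n
    elif th<2.54: t=Rt(th,-k,-2.5)-n
    else: t=Rt(th,-k,-2.5)+n
    return t+[0,55]
E
python3 - <<'E'
from go import *
s=observe();print(tip(s),s["joints"].round(2)); print(plan(-110,130))
for th,k in [(0,8),(.3,6),(.6,4),(.9,3),(1.2,68),(1.57,66),(2,62),(2.4,58),(2.7,45),(3,45),(3.14,45)]: print(th,k,tp(th,k).round(1))
E
```

```text
[-47.34561271  33.60401204 145.07129063] [-0.53  0.42  1.66 -0.01  1.08  1.09]
(array([-16.32,   7.5 ,   4.81]), array([-0.002,  0.617,  0.011]))
0 8 [-76.6  39.7]
0.3 6 [-75.2  62.7]
0.6 4 [-67.7  84.1]
0.9 3 [-54.1 101.2]
1.2 68 [-36.  111.3]
1.57 66 [-11.6 114.8]
2 62 [ 14.4 106.2]
2.4 58 [32.  89.8]
2.7 45 [48.7 82.7]
3 45 [53.3 70. ]
3.14 45 [54.1 63.8]
```

>>> drive_tool:
  motion: [-3.3,1.5,0.6,0,0.12,0,-6.5,3,1.4,0,0.24,0,-9.8,4.5,2.4,0,0.37,0,-13,6,3.5,0,0.49,0,-16.3,7.5,4.8,0,0.61,0.01]

```text
clock: 6.0
tcp_pos: [392.4, -285.2, 284.0]
ee_rot: [-3.12, -0.476, -0.047]
ft_force: [0.2, 1.2, -0.4]
grip_width: -0.1
```

Run:
```python
from go import *
for i in range(4): s,c,T=shot("wrist10")
s=observe()
print(s["clock"],tip(s),s["joints"].round(2),s["ee_rot"],s["ft_force"]);print(plan(-110,130)); print(plan(-105,45),plan(-84,38))
c=capture("side");cv2.imwrite("pics/side10.png",cv2.resize(c["img"][130:330,220:460,::-1],None,fx=3,fy=3))
```

```text
6.2 [-94.09264779 -21.01185232 129.50172897] [-0.92  0.31  2.05  0.7   0.6   0.14] [-3.11645419 -0.47096961 -0.05010523] [ 0.33233807 -0.69319372  0.52492925]
(array([-3.64,  1.65, -0.68]), array([-0.03 ,  0.129,  0.006]))
(array([-7.05,  1.85,  7.12]), array([-0.03 ,  0.129,  0.006])) (array([-5.5 ,  1.91,  8.7 ]), array([-0.03 ,  0.129,  0.006]))
```

View pics/wrist10.png

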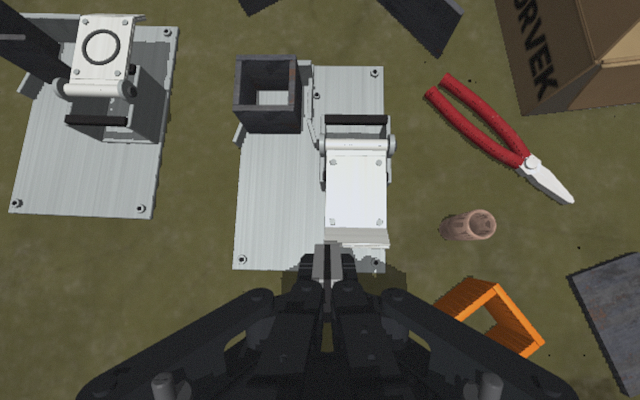

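View pics/side10.png

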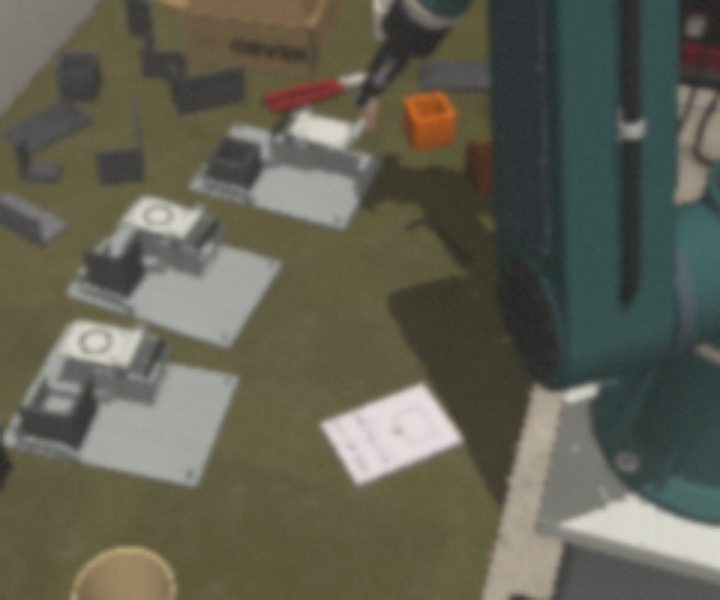

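>>> drive_tool:
  motion: [-1.2,0.5,-0.2,-0.01,0.04,0,-2.4,1.1,-0.5,-0.02,0.09,0,-3.6,1.6,-0.7,-0.03,0.13,0,-3.6,1.6,-0.7,-0.03,0.13,0,-3.6,1.6,-0.7,-0.03,0.13,0]

```text
clock: 6.75
tcp_pos: [359.0, -299.5, 273.7]
ee_rot: [3.137, -0.601, -0.049]
ft_force: [0.4, -0.2, -0.2]
grip_width: 0.1
```

Run:
```python
from go import *
s=observe()
print(s["clock"],tip(s),s["joints"].round(2),s["ee_rot"],s["ft_force"]); print(plan(-110,45),plan(-84,38))
```

```text
6.75 [-108.08502164  -42.39451463  130.97722029] [-1.05  0.32  2.14  1.04  0.58 -0.3 ] [ 3.1368696  -0.60058664 -0.0490174 ] [ 0.37693076 -0.21211133 -0.16542005]
(array([-5.01,  0.01,  6.98]), array([-0.001, -0.001,  0.008])) (array([-3.26,  0.03,  9.03]), array([-0.001, -0.001,  0.008]))
```

>>> drive_tool:
  motion: [-1,0,1.4,0,0,0,-2,0,2.8,0,0,0,-3,0,4.2,0,0,0,-4,0,5.6,0,0,0,-5,0,7,0,0,0]

```text
clock: 7.25
tcp_pos: [358.8, -299.9, 187.5]
ee_rot: [3.136, -0.601, -0.046]
ft_force: [0.2, 0.7, -0.4]
grip_width: 0.2
```

Run:
```python
from go import *
s,c,T=shot("wrist11");s=observe()
print(s["clock"],tip(s),s["joints"].round(2),s["ee_rot"],s["ft_force"]); print(plan(-84,38))
c=capture("side");cv2.imwrite("pics/side11.png",cv2.resize(c["img"][140:220,270:390,::-1],None,fx=6,fy=6,interpolation=cv2.INTER_CUBIC))
```

```text
7.3 [-109.06989418  -42.18487708   42.56800614] [-1.05  0.53  2.21  1.48  0.5  -0.81] [ 3.13767224 -0.59857901 -0.04708829] [-0.23409114 -0.98719276 -1.69149152]
(array([1.79, 0.06, 1.79]), array([-0.003,  0.001,  0.01 ]))
```

View pics/wrist11.png

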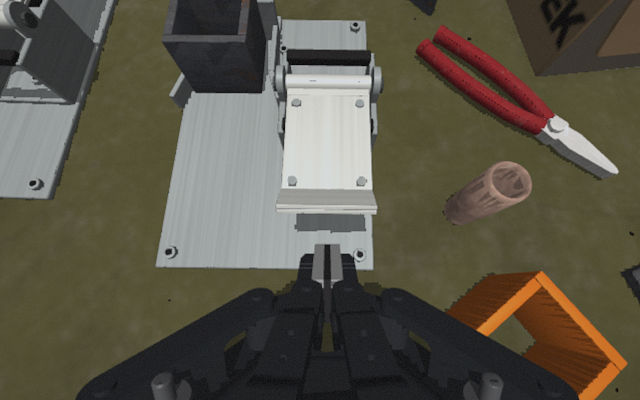

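View pics/side11.png

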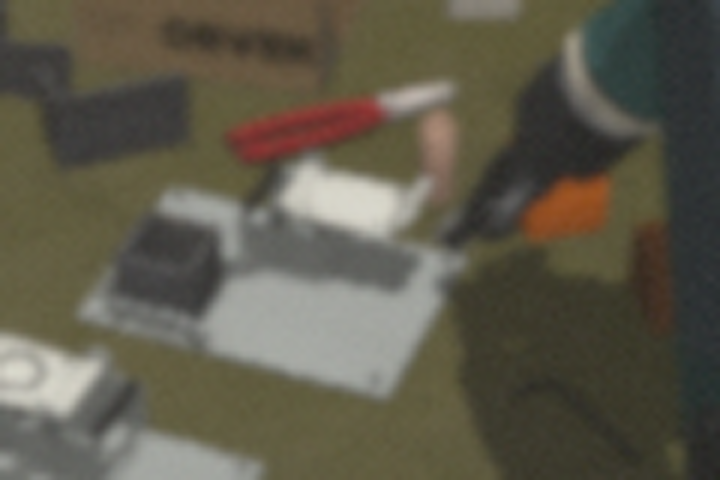

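The fingertips are in front of and below the lip (edge at row ~210, tips at (327,245)), centred on the tag. I'll go under it.

Run:
```python
from go import *
for x,z in [(-96,38),(-84,38),(-77,40),(-76.5,45),(-76,51)]: print(plan(x,z))
```

```text
(array([0.74, 0.07, 1.19]), array([-0.004,  0.001,  0.008]))
(array([1.73, 0.08, 1.87]), array([-0.004,  0.001,  0.008]))
(array([2.42, 0.08, 2.1 ]), array([-0.004,  0.001,  0.008]))
(array([2.75, 0.08, 1.72]), array([-0.004,  0.001,  0.008]))
(array([3.13, 0.08, 1.25]), array([-0.004,  0.001,  0.008]))
```

>>> drive_tool:
  motion: [0.7,0.1,1.2,0,0,0,1.7,0.1,1.9,0,0,0,2.4,0.1,2.1,0,0,0,2.75,0.1,1.7,0,0,0,3.1,0.1,1.25,0,0,0]

```text
clock: 7.85
tcp_pos: [392.4, -302.0, 194.4]
ee_rot: [3.139, -0.6, -0.047]
ft_force: [0.1, 0.3, -1.1]
grip_width: 0.3
```

Run:
```python
from go import *
s,c,T=shot("wrist12");s=observe()
print(s["clock"],tip(s),s["joints"].round(2),s["ee_rot"],s["ft_force"])
for th,k in [(.25,6),(.35,6),(.45,5),(.55,4.5),(.65,4)]: print(th,tp(th,k).round(1),*plan(*tp(th,k)))
```

```text
7.9 [-74.47711233 -42.50694468  52.42019987] [-0.98  0.52  2.15  1.41  0.48 -0.66] [ 3.13824669 -0.60058926 -0.0467622 ] [-1.59529951  2.15973421  0.85588631]
0.25 [-76.1  59.2] [ 0.26 -0.01 -0.65] [-0.004 -0.001  0.01 ]
0.35 [-74.2  66.2] [ 0.81 -0.01 -1.12] [-0.004 -0.001  0.01 ]
0.45 [-72.2  73.7] [ 1.4  -0.   -1.63] [-0.004 -0.001  0.01 ]
0.55 [-69.2  80.6] [ 2.03  0.   -2.03] [-0.004 -0.001  0.01 ]
0.65 [-65.7  87.1] [ 2.7   0.01 -2.36] [-0.004 -0.001  0.01 ]
```

View pics/wrist12.png

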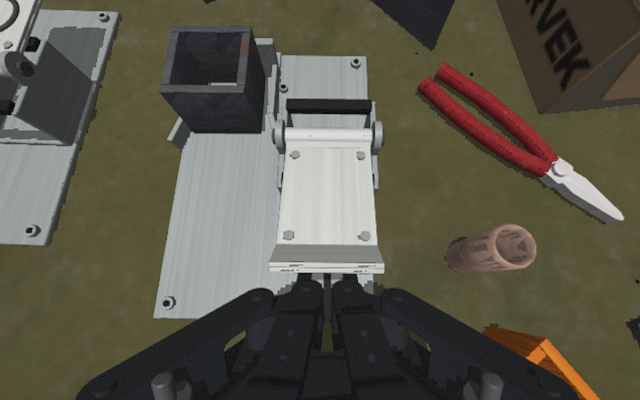

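The fingertips are now under the lip, which hides them at (327,272). Swinging up along the arc.

>>> drive_tool:
  motion: [0.35,0,-0.65,0,0,0,0.9,0,-1.1,0,0,0,1.5,0,-1.6,0,0,0,2.1,0,-2.0,0,0,0,2.8,0,-2.3,0,0,0]

```text
clock: 8.4
tcp_pos: [403.7, -302.5, 230.9]
ee_rot: [3.137, -0.601, -0.045]
ft_force: [-0.2, -0.1, -1.4]
grip_width: 0.0
```

Run:
```python
from go import *
s,c,T=shot("wrist13");s=observe()
print(s["clock"],tip(s),s["joints"].round(2),s["ee_rot"],s["ft_force"])
for th,k in [(.75,4),(.85,3),(.95,2),(1.05,68),(1.15,68)]: print(th,tp(th,k).round(1),*plan(*tp(th,k)))
```

```text
8.45 [-62.25076296 -42.61997809  89.29772213] [-0.96  0.44  2.11  1.21  0.5  -0.41] [ 3.13617435 -0.6027641  -0.04466472] [-0.63005367 -0.0429517   1.0263645 ]
0.75 [-61.2  92.7] [ 0.33 -0.01 -0.22] [-0.003 -0.003  0.012]
0.85 [-56.8  98.8] [ 1.03  0.   -0.47] [-0.003 -0.003  0.012]
0.95 [-51.9 104.2] [ 1.75  0.01 -0.64] [-0.003 -0.003  0.012]
1.05 [-45.1 106.5] [ 2.44  0.02 -0.45] [-0.003 -0.003  0.012]
1.15 [-39.1 109.8] [ 3.12  0.03 -0.38] [-0.003 -0.003  0.012]
```

View pics/wrist13.png

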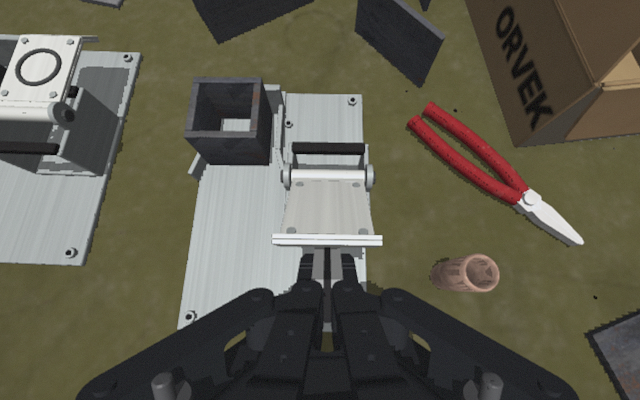

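The tag is swinging up on the fingers (lip at row 240). Continuing.

>>> drive_tool:
  motion: [0.4,0,-0.2,0,0,0,1.1,0,-0.45,0,0,0,1.8,0,-0.6,0,0,0,2.5,0,-0.45,0,0,0,3.2,0,-0.4,0,0,0]

```text
clock: 8.95
tcp_pos: [429.4, -303.7, 253.8]
ee_rot: [3.135, -0.603, -0.043]
ft_force: [-0.3, -0.3, -1.9]
grip_width: 0.5
```

Run:
```python
from go import *
s,c,T=shot("wrist14");s=observe()
print(s["clock"],tip(s),s["joints"].round(2),s["ee_rot"],s["ft_force"])
for th,k in [(1.3,67),(1.45,66),(1.6,65),(1.75,64),(1.9,63)]: print(th,tp(th,k).round(1),*plan(*tp(th,k)))
```

```text
9.0 [-36.13475901 -42.43306766 112.11291853] [-0.91  0.41  2.05  1.09  0.51 -0.23] [ 3.13465006 -0.60452324 -0.04289787] [-0.49557954  0.83806484 -0.53008592]
1.3 [-29.4 112.7] [0.66 0.03 0.34] [-0.002 -0.005  0.013]
1.45 [-19.5 114. ] [1.55 0.04 0.79] [-0.002 -0.005  0.013]
1.6 [ -9.7 113.8] [2.35 0.05 1.36] [-0.002 -0.005  0.013]
1.75 [-1.000e-01  1.122e+02] [3.05 0.06 2.04] [-0.002 -0.005  0.013]
1.9 [  8.9 109.2] [3.62 0.07 2.8 ] [-0.002 -0.005  0.013]
```

View pics/wrist14.png

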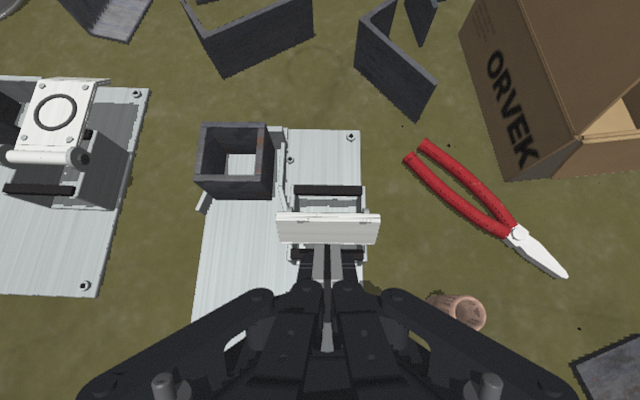

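>>> drive_tool:
  motion: [0.7,0,0.3,0,0,0.01,1.6,0,0.8,0,0,0.01,2.4,0,1.35,0,0,0.01,3.1,0,2.0,0,0,0.01,3.7,0.1,2.8,0,0,0.01]

```text
clock: 9.5
tcp_pos: [477.5, -307.1, 252.6]
ee_rot: [3.141, -0.605, -0.054]
ft_force: [-0.3, 0.7, 2.0]
grip_width: 0.1
```

Run:
```python
from go import *
s,c,T=shot("wrist15");s=observe()
print(s["clock"],tip(s),s["joints"].round(2),s["ee_rot"],s["ft_force"])
for th,k in [(2.05,62),(2.2,60),(2.35,58),(2.5,56),(2.6,45)]: print(th,tp(th,k).round(1),*plan(*tp(th,k)))
```

```text
9.55 [ 12.249743   -43.06631899 109.90690121] [-0.84  0.45  1.97  1.04  0.48 -0.09] [ 3.14128413 -0.60535733 -0.05431668] [ 1.5658277  -0.35688298  0.54604811]
2.05 [ 17.3 105. ] [ 0.23 -0.04  0.69] [-0.002 -0.005  0.004]
2.2 [24.2 98.8] [ 0.44 -0.04  1.6 ] [-0.002 -0.005  0.004]
2.35 [29.9 91.8] [ 0.51 -0.04  2.49] [-0.002 -0.005  0.004]
2.5 [34.3 84.3] [ 0.45 -0.04  3.36] [-0.002 -0.005  0.004]
2.6 [46.3 86.6] [ 1.57 -0.03  3.86] [-0.002 -0.005  0.004]
```

View pics/wrist15.png

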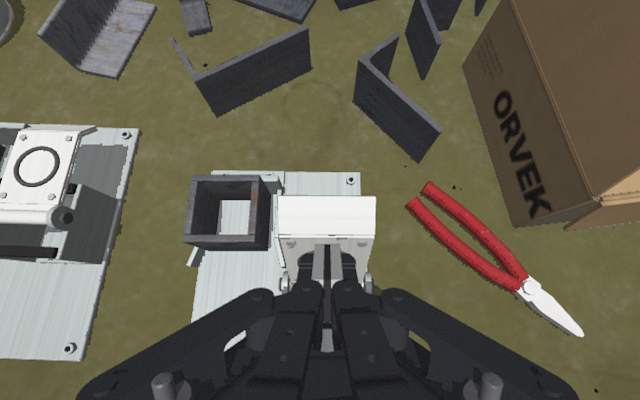

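>>> drive_tool:
  motion: [0.2,0,0.7,0,0,0,0.4,0,1.6,0,0,0,0.5,0,2.4,0,0,0,0.5,0,3.2,0,0,0,0.5,0,3.6,0,0,0]

```text
clock: 10.05
tcp_pos: [503.3, -308.9, 224.5]
ee_rot: [-3.141, -0.605, -0.055]
ft_force: [-0.1, -0.7, 1.3]
grip_width: 0.2
```

Run:
```python
from go import *
s,c,T=shot("wrist16");s=observe()
print(s["clock"],tip(s),s["joints"].round(2),s["ee_rot"],s["ft_force"])
for x,z in [(39,78),(41,73),(43,68),(44,64),(44,62)]: print(x,z,*plan(x,z))
```

```text
10.1 [ 37.06413292 -42.80308075  81.92628508] [-0.8   0.52  1.94  1.11  0.44 -0.15] [-3.14109155 -0.60451868 -0.05470415] [-0.14821527 -0.49524181 -1.22059599]
39 78 [ 0.01 -0.03  0.43] [-0.003 -0.005  0.004]
41 73 [-0.11 -0.03  0.96] [-0.003 -0.005  0.004]
43 68 [-0.22 -0.03  1.48] [-0.003 -0.005  0.004]
44 64 [-0.37 -0.03  1.87] [-0.003 -0.005  0.004]
44 62 [-0.48 -0.03  2.03] [-0.003 -0.005  0.004]
```

View pics/wrist16.png

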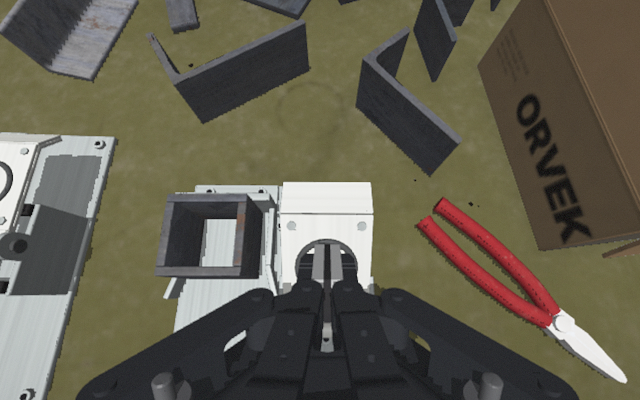

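The ring face is visible and the tag is nearly over. I'll press it down gently to the stop.

>>> drive_tool:
  motion: [0,0,0.45,0,0,0,-0.1,0,1.0,0,0,0,-0.2,0,1.5,0,0,0,-0.4,0,1.9,0,0,0,-0.5,0,2.05,0,0,0]

```text
clock: 10.6
tcp_pos: [511.0, -309.3, 204.3]
ee_rot: [-3.141, -0.605, -0.055]
ft_force: [-5.4, 1.5, 11.5]
grip_width: 0.3
```

Run:
```python
from go import *
s,c,T=shot("wrist17");s=observe()
print(s["clock"],tip(s),s["joints"].round(2),s["ee_rot"],s["ft_force"])
for x,z in [(44,60),(44,58)]: print(x,z,*plan(x,z))
```

```text
10.65 [ 44.75827717 -42.73145139  62.20257901] [-0.79  0.56  1.94  1.19  0.42 -0.22] [-3.140647   -0.60505021 -0.05510689] [-3.43226391  0.43027579  6.25060609]
44 60 [-0.1  -0.03  0.14] [-0.003 -0.005  0.003]
44 58 [-0.21 -0.03  0.3 ] [-0.003 -0.005  0.003]
```

View pics/wrist17.png

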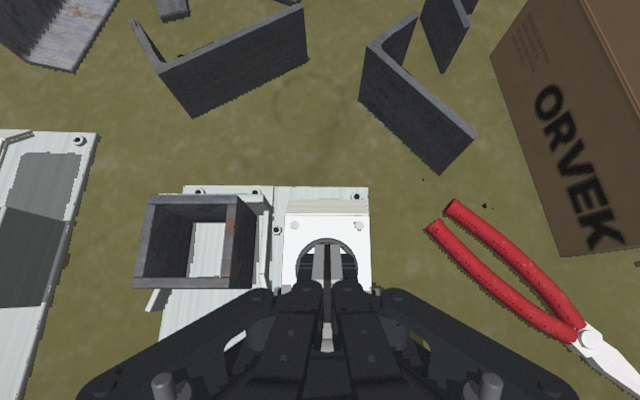

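A 11.5 N reaction means it is at the end stop. I'll press slightly more and hold, then withdraw upwards.

>>> drive_tool:
  motion: [-0.1,0,0.15,0,0,0,-0.1,0,0.15,0,0,0,-0.1,0,0.15,0,0,0]

```text
clock: 10.95
tcp_pos: [510.7, -309.2, 204.0]
ee_rot: [-3.141, -0.607, -0.055]
ft_force: [-8.6, 2.2, 14.7]
grip_width: -0.1
```

>>> drive_tool:
  motion: [0.5,0,-1,0,0,0,2,0,-3.5,0,0,0,4,0,-7,0,0,0,5,0,-11,0,0,0,6,0,-15,0,0,0]

```text
clock: 11.45
tcp_pos: [474.0, -307.0, 362.6]
ee_rot: [-3.141, -0.606, -0.055]
ft_force: [1.8, -0.3, 0.6]
grip_width: -0.2
```

Run:
```python
from go import *
for i in range(8): s,c,T=shot("wrist18")
print(s["clock"],tip(s),s["qvel"].round(3),s["ft_force"])
c=capture("top");cv2.imwrite("pics/top18.png",cv2.resize(c["img"][120:220,200:420,::-1],None,fx=3.6,fy=3.6,interpolation=cv2.INTER_CUBIC))
c=capture("side");cv2.imwrite("pics/side18.png",cv2.resize(c["img"][140:290,200:400,::-1],None,fx=4,fy=4,interpolation=cv2.INTER_CUBIC))
```

```text
11.8 [  8.10660827 -42.19718155 217.5804486 ] [ 0.002  0.011 -0.001 -0.001  0.001  0.004] [-0.71063017  0.06261009  0.5341746 ]
```

View pics/wrist18.png

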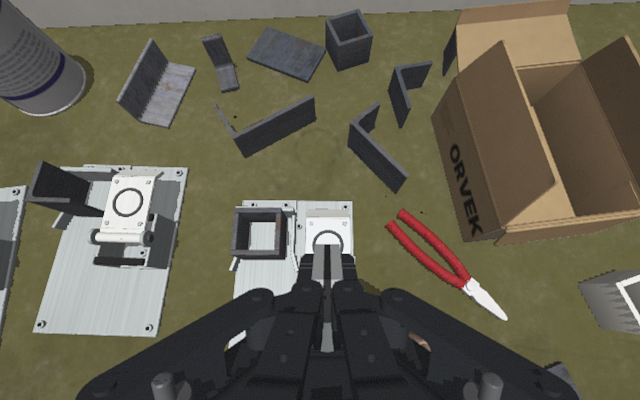

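View pics/top18.png

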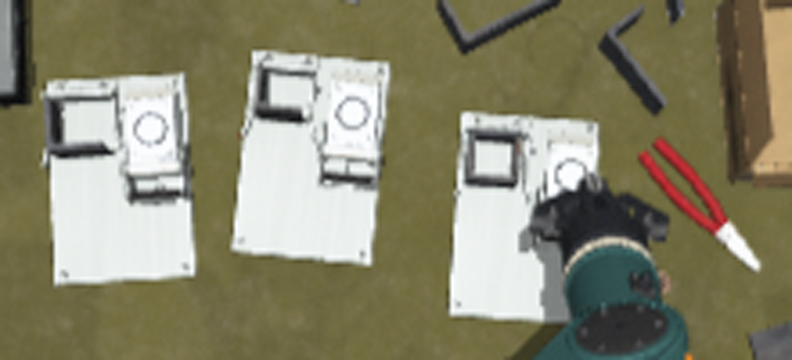

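View pics/side18.png

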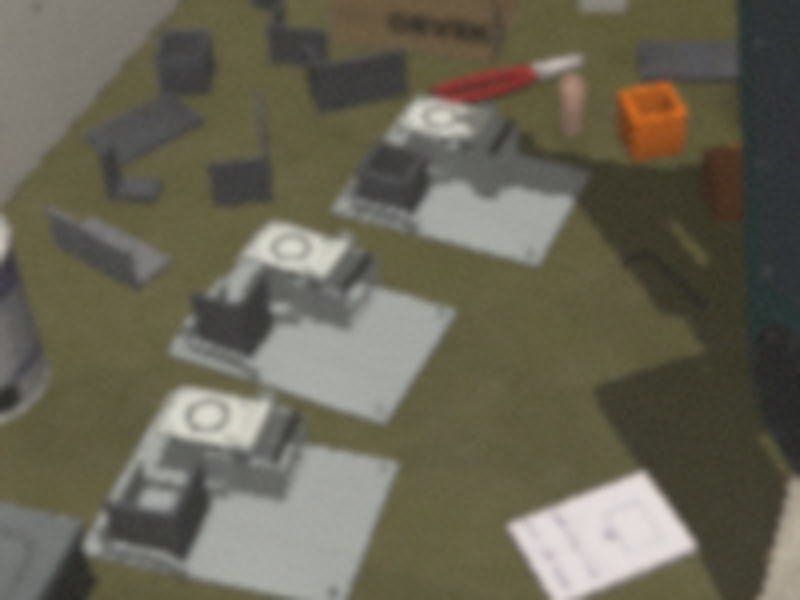

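Run:
```python
from go import *
s,c,T=shot("wrist19")
im=c["img"][185:285,220:365,::-1];cv2.imwrite("pics/w19z.png",cv2.resize(im,None,fx=5,fy=5,interpolation=cv2.INTER_CUBIC))
np.savez("w19.npz",mtx=c["mtx"],T=T)
```

```text
(no output)
```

View pics/w19z.png

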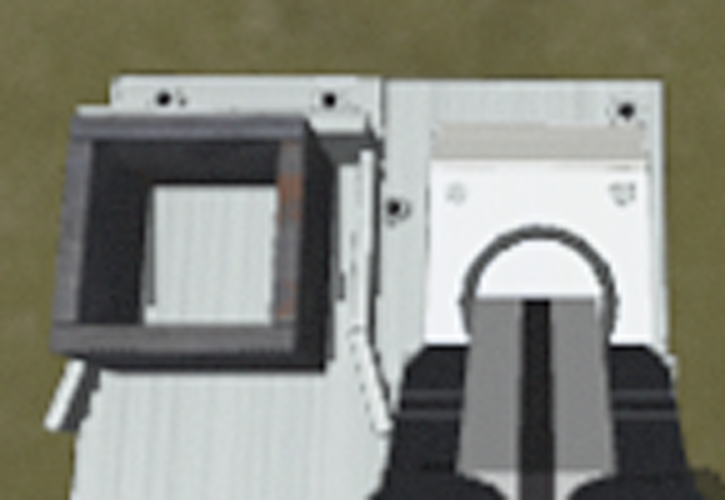

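Run:
```python
from go import *
c=ld("w19");T=c["T"]
for n,u,v,z in [("tFL",72,114,57),("tFR",305,118,57),("tRL",55,355,57),("tRR",298,352,57),("stop top far edge",220,106,41),("plate back",240,77,5),("lip far L",438,122,41),("lip far R",648,122,41),("bend L",430,158,57),("bend R",645,160,57)]:
    print(n,nest(c,T,220+(u+.5)/5-.5,185+(v+.5)/5-.5,z))
```

```text
tFL [85.5 66.6]
tFR [84.6 12.1]
tRL [29.7 65. ]
tRR [30.5 10.9]
stop top far edge [92.2 35.8]
plate back [111.   39.3]
lip far L [ 88.2 -17.8]
lip far R [ 88.4 -69.2]
bend L [ 75.1 -17.4]
bend R [ 74.8 -67.1]
```

```bash
python3 -c "
from station import *
print(finish_job())"
```

```text
the job is handed in; nothing more can be done
None
```

The tube piece is home and its tag is turned over, and I handed the job in at about 12 s of the 64 s allowed. I pushed the piece home with the two fingertips, then swung the tag over with the closed fingers from under its lip. It was never pinched, and I pressed it gently at the end stop.

**Tube piece:** The last wrist-camera check puts it at nest x ≈ 57.6 mm, y ≈ 38.7 mm (home is 57, 36), standing square and level. It leans towards the left rail but is inside the 30 to 42 mm limit. Pushing a little further did not move it.

**Tag:** It lies ring face up. The end stop pushed back with about 11 to 15 N, and the bend and lip appear where they should when it is flat. The tag's angle itself was not measured, only inferred from these.

**Other nests and bystanders:** The other two tags and their pieces look unchanged in the last pictures. The pliers and nozzle look unmoved too, judged by eye. I did not look at the coffee cup again at the end, but the arm stayed away from it after the first move. The fingers were clear of everything, and the force reading was about zero.

**Disagreement:** An early wrist reading was off by up to 6 mm sideways because the arm was still settling. I measured again before using it, and after that the nest position agreed between the top and wrist cameras to about 2 mm.

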